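# Lever the belt tensioner back past its catch and hold it

### The arm

A 6-joint arm with a two-finger parallel gripper is mounted at the origin on the work surface. World frame = base frame: x ahead of the robot, y to its left, z up, the work surface at z = 0. Lengths are in m, angles in degrees, forces in N, time in s.
With the tool pointing down it reaches from about 0.4 to 0.825 m from the base axis. Payload 7 kg.
Tool frame: the origin (TCP) lies midway between the tips of the shut fingers; the grasp point (between the pads) lies 19 mm behind it (hold_point_z is the distance from the TCP to the grasp point, in m); z points along the fingers, y is the line along which they close (so a half turn about z gives the same grasp; the last joint's range is limited). The gripper opens to 88 mm and grips with 3 to 60 N. Pads are 19 mm wide; open, the fingers measure 130 mm over their backs; the gripper's body (78 mm by 193 mm) begins 47 mm behind the grasp point.
Start: joints at [-48.81, 20.546, 0.682, 0, -70.136, -16.507], TCP at [0.282, -0.613, 0.227] pointing down, gripper open.
Joint ranges: [-176.03, 176.03], [-82.01, 121.73], [-58.28, 71.71], [-173.87, 95.51], [-174.79, -0.11], [-173.66, 173.66]. Speed limits (degrees/s): [136.94, 136.94, 172.46, 180, 180, 180].

### API

Orientations are given as [roll, pitch, yaw] about the fixed x, y, z axes, in that order (R = Rz(yaw) Ry(pitch) Rx(roll)).
In Python, from plant import get_state, capture, close_job, hold_point_z gives the robot as it stands.
- The arm moves only by the shell command python3 -m inch 'ROWS' [FORCE]. ROWS is text: rows parted by semicolons, each of 5 numbers parted by spaces: the shift along the tool's x, y, z normalised to -1 to 1, where 1 is 0.15 m, then the turn about the tool's z normalised to -1 to 1, where 1 is 360 degrees, then the opening, from 0 (shut) to 1 (fully open). In form: tx ty tz spin grip; .... A call has exactly 8 rows; each row shifts and turns the commanded pose from where the row before left it, along the tool's axes as they then stand; what a row does not reach is not made up. A row lasts 1/8 s, in which the tool goes at most 62.5 mm and 10.7 degrees, less where a joint would pass 70% of its speed; a pose out of reach is approached as far as the arm can. A call with a number of a shift or a turn outside -1 to 1 is refused whole. A call with a gripper value outside its range is refused whole. The fingers move at their own pace and stop on an object; FORCE is the grip in N (left out, the last holds). Time passes only in rows, so rows that do not move let the fingers close, or fill a call up. It gives the time, the measured TCP pose, the force, the opening and the grip force at its end, in the units of the state.
- get_state(): the state, without advancing time (a new reading comes with each control period).
- capture(name): name is "scene" or "top" or "wrist"; returns a dict with "color" (384x512x3 uint8, blue, green, red), "mtx" (3x3 intrinsics, pixels), "R" (3x3) and "t" (3): a world point X has camera coordinates R X + t. Camera axes: x right, y down, z forward; pixel columns grow to the right and rows downward; lengths in m; the calibration is good to about 2 mm. A picture is of the moment at which its call begins. There is no depth.
- close_job(): hands the job in; it is judged then, once.
The state is a dict: "time_s": time; "joints": joint angles; "qd": joint speeds; "joint_torque": joint torques, N m; "tcp_pos": TCP position; "eef_rot": TCP orientation; "contact_force": force on the tool from outside, world axes, zero at the start; "moment": the same for the moment, N m; "gripper_width": finger opening in m; "gripper_force": force on a finger pad.
Only numpy, scipy, OpenCV 4.12 (cv2) and the standard library are available. Lean on these libraries where they do the work, as an engineer would, in place of code of your own. Each camera call takes 0.05 s, during which the arm holds its last target. There are 200 camera calls.

### The job

Take the flat steel lever bar out of the wooden tool rack and slide its blade fully home into the slot on top of the belt tensioner on the drive stand, leaving the other tools and parts where they are. With the bar, swing the tensioner back until the pawl clicks in behind the ratchet tooth, then a little further, clear of both the pawl and the end stop, so that your hand carries the spring. Finish holding it there by the bar, without letting go, so that I can slip the belt on.

Things in the scene. Friction and masses are not known exactly. Their poses are not given: they have to be found in the camera images.
- rack: Wooden tool rack fixed to the bench, a block 60 (x) x 230 (y) x 65 high, origin under its centre. Three slots in a row along its y, at y = -70, 0 and +70, each 34 long (y) x 9 wide (x) x 50 deep; a lever bar, a file and a scraper stand upright in them, in any order.
- bar: Flat steel lever bar, 180 long, 220 g, upright in a rack slot: blade 30 wide (y) x 6 thick (x) for the lower 85 (its last 6 mm narrowed to 24 x 3.4), above it a black rectangular grip 32 wide (y) x 16 thick (x) x 95 long, up to the top. Origin at the centre of the blade's lower end, z up along the bar. The same turned half round about z.
- bar_tip (a point): Centre of the blade's lower end (the bar's origin).
- bar_grip (a point): Middle of the bar's grip, 135 above its lower end on the bar's axis; pinch it here, across the 16 mm thickness.
- file: Flat file with a round turned wooden handle 28 thick, 165 long, standing in the rack. Origin at the centre of its lower end. To be left in place.
- scraper: Scraper with a wide blade and a flat wooden handle 24 x 18, 142 long, standing in the rack. Origin at the centre of its lower end. To be left in place.
- stand: Belt drive stand fixed to the bench: base 265 (x) x 445 (y) x 12; upright grey plate 165 high facing the stand's +x, with a large crank pulley (120 across, at y +165), a small alternator pulley (56 across, at y -150) and the tensioner between. Alternator (top at 192) and motor (top at 165) sit behind the plate. Origin at table level straight below the tensioner's pivot.
- pivot (a point): Pivot of the tensioner arm, fixed, 75 above the table, in the mid-plane of the slot. The arm turns about the stand's x axis through this point. Its spring resists with about 1.2 N m at joint angle 0 and 2.3 N m at 0.55, near 13 N at the bar's grip, 180 from the pivot.
- tensioner (a joint): Angle of the sprung tensioner arm, rad. 0 = forward stop, where it starts with its slot pointing straight up; it grows as slot and bar swing towards the stand's +y (to the large crank pulley). Its ratchet tooth passes the pawl at about 0.41; let go after that, the arm falls back only to about 0.40. End stop at 0.66. Good places to hold: 0.48 to 0.60.
- slot_floor (a point): Centre of the floor of the tensioner's slot, on the moving arm, 45 from the pivot; z points out of the slot along the arm, y along the slot's long side, x (the stand's x) across it. The slot is 33 long (y) x 9 wide (x) x 48 deep in a cast socket 44 x 21, with a mouth flared for 8 mm above that. The blade goes in edgewise, its lower end on the floor.
- slot_mouth (a point): Centre of the slot's mouth, 93 from the pivot, on the moving arm; same axes. The bar rocks in the slot by up to about 0.06 rad and a little in the fingers, so the arm lags the hand's swing by roughly 0.1 rad, or 0.25 if the hand is not tilted along with the bar.
- pawl (a joint): Angle of the sprung pawl beside the hub on its +y side, rad: 0 = its nose rests on the hub; the passing tooth lifts it to about 0.09, then it drops back to 0 (the click).
- flux_tin: Open round steel tin, 72 across, 22 high, on the bench; origin under its centre. To be left in place.
- tin_lid: Steel tin lid, 76 across, 10 high, on the bench; origin under its centre. To be left in place.
- screwdriver: Screwdriver with a red handle lying on the bench near the robot. To be left in place.
- stripper: Red-handled wire stripper, 145 long, 22 high, lying on the bench. To be left in place.
- multimeter: Grey multimeter, 150 x 75 x 32, lying on the bench. To be left in place.
- spare_pulley: Loose ribbed steel pulley, 70 across, 24 high, lying on the bench; origin under its centre. To be left in place.

How it is judged:
By the outcome, as a careful person would: the job done as asked, in the order asked, and still so for the second after the job is handed in, while the arm keeps its last pose, push and grip.
It also fails if it takes over 51 s, if anything falls off the work surface, if the arm or the gripper's body presses on something with over 40 N, if the wrist force passes 120 N, or if a joint passes its speed limit or range.

## Working session

There is one attempt and no reset: what is moved stays moved. The work goes in short steps, Python scripts to look and compute and a shell command to move; the robot and the scene stay as the last step left them, time stands still between calls to the robot, and variables do not carry over. Pictures are saved under pics/ and viewed, at most 10 in all, crops included, and the job is handed in when it is done.

```bash
ls; mkdir -p pics
python3 - <<'E'
from plant import *
import cv2,numpy as np
print(get_state(),hold_point_z)
for n in("scene","top"):
    c=capture(n);cv2.imwrite(f"pics/{n}0.png",cv2.resize(c["color"],(800,600),interpolation=cv2.INTER_CUBIC));print(n,c["mtx"],c["R"],c["t"])
E
```

```text
pics
{'time_s': 0.0, 'joints': array([-4.88093494e+01,  2.05916608e+01,  6.34926720e-01, -1.93666477e-02,
       -7.01339047e+01, -1.65079038e+01]), 'qd': array([0.00871953, 0.03728276, 0.03915728, 0.01154673, 0.15786802,
       0.05213683]), 'joint_torque': array([ 1.63132168e-03, -5.82705295e+01,  2.93052936e+01,  6.99711442e+00,
        6.68093868e-03, -1.82067188e-04]), 'tcp_pos': array([ 0.28166945, -0.61291042,  0.22563125]), 'eef_rot': array([ 1.79907924e+02, -8.30173171e-03, -1.55323842e+02]), 'contact_force': array([-0.54273019,  0.1543031 ,  0.13380174]), 'moment': array([0.01549403, 0.03310747, 0.00941662]), 'gripper_force': 0.0, 'gripper_width': 0.08763665313356334} 0.0188
scene [[347.33763867   0.         256.22856184]
 [  0.         347.33763867 192.34159483]
 [  0.           0.           1.        ]] [[ 0.74435018  0.66760237 -0.01580766]
 [ 0.52730827 -0.60212282 -0.59949488]
 [-0.40974235  0.43789861 -0.80022248]] [-0.44975111 -0.1583707   1.34524728]
top [[361.94782869   0.         256.69089877]
 [  0.         361.94782869 192.52506527]
 [  0.           0.           1.        ]] [[-0.00484794 -0.99985704  0.01619861]
 [-0.9911828   0.00265967 -0.13247484]
 [ 0.13241282 -0.01669802 -0.991054  ]] [0.08170194 0.55354574 1.07227142]
```

View pics/scene0.png

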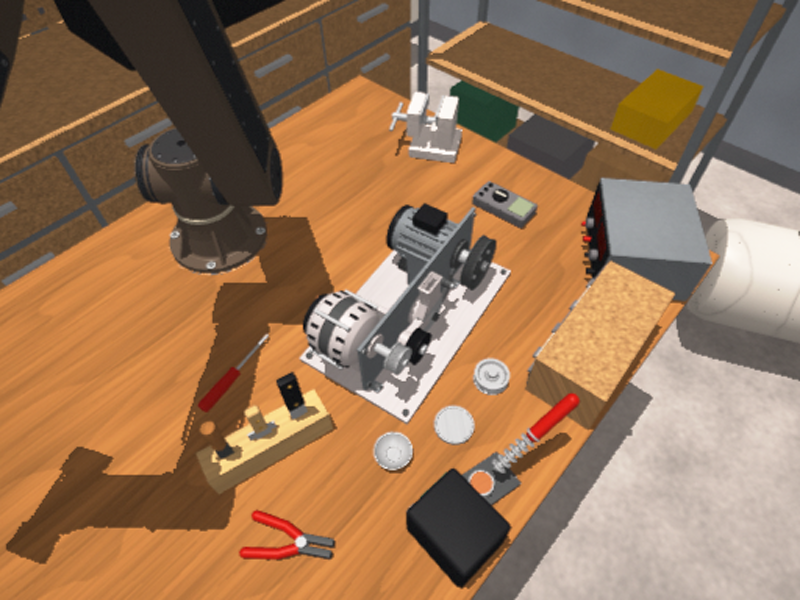

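View pics/top0.png

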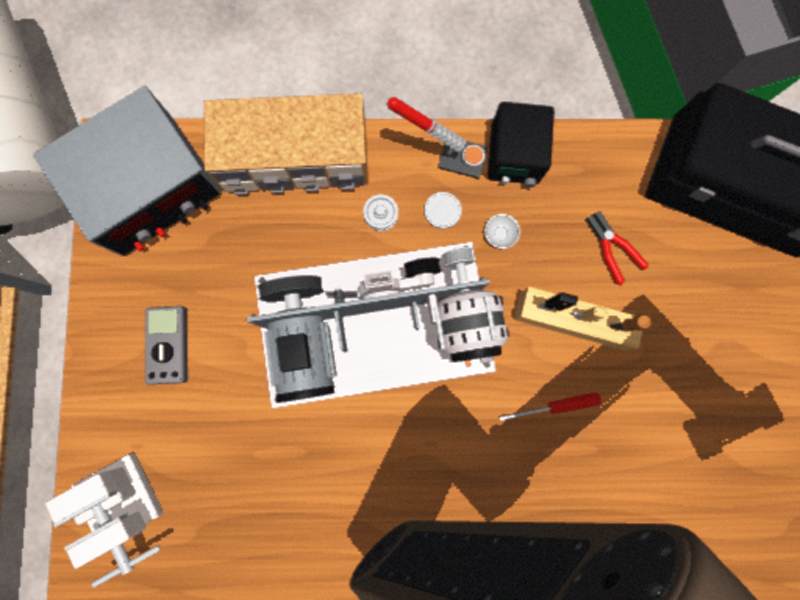

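The bar, with its black grip, stands in the rack slot nearest the stand, at scene (290,392) and top (562,300). The stand's plate faces away from the robot, with the tensioner at top (378,283). I'll enlarge crops to get precise points.

Run:
```python
from plant import *
import cv2,numpy as np
t=capture("top")["color"];s=capture("scene")["color"]
def cr(im,x,y):
    o=cv2.resize(im[y:y+75,x:x+100],(400,300),interpolation=cv2.INTER_CUBIC)
    for i in range(0,100,20):
        cv2.putText(o,str(x+i),(i*4,8),0,.3,(0,255,255));cv2.line(o,(i*4,10),(i*4,14),(0,255,255))
    for i in range(0,75,20):
        cv2.putText(o,str(y+i),(0,i*4+4),0,.3,(0,255,255))
    return o
cv2.imwrite("pics/c1.png",np.vstack([np.hstack([cr(t,325,165),cr(s,122,232)]),np.hstack([cr(t,200,150),cr(s,225,150)])]))
```

```text
(no output)
```

View pics/c1.png

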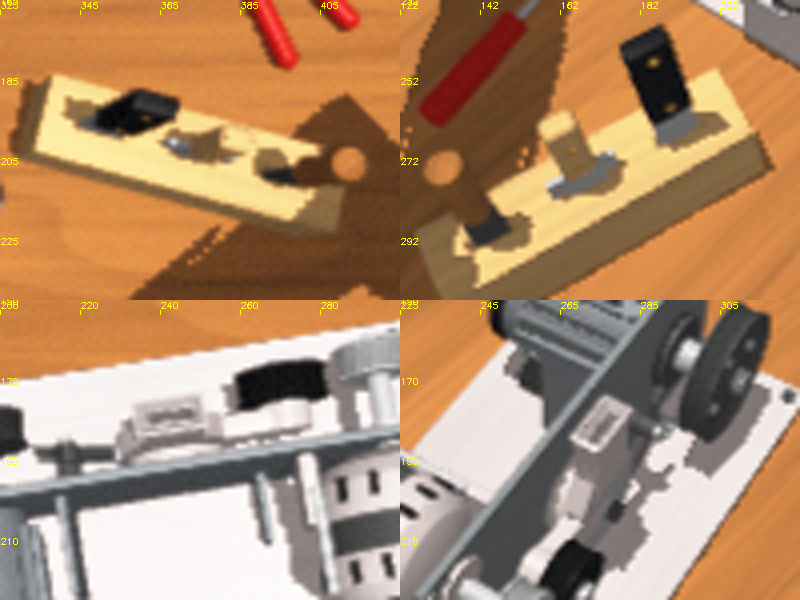

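```bash
cat > h.py <<'E'
from plant import *
import cv2,numpy as np
from scipy.spatial.transform import Rotation as Ro
def ray(c,u,v):
    d=np.linalg.solve(c["mtx"],[u,v,1]);return -c["R"].T@c["t"],c["R"].T@d
def onz(c,p,z):
    o,d=ray(c,*p);return o+d*(z-o[2])/d[2]
def tri(c1,p1,c2,p2):
    o,d=ray(c1,*p1);q,e=ray(c2,*p2)
    k=np.linalg.lstsq(np.c_[d,-e],q-o,rcond=None)[0]
    a=o+d*k[0];b=q+e*k[1];return (a+b)/2,np.linalg.norm(a-b)
def proj(c,X):
    x=c["R"]@np.asarray(X,float)+c["t"];return (c["mtx"]@x)[:2]/x[2]
E
python3 - <<'E'
from h import *
np.set_printoptions(precision=4,suppress=True)
T=capture("top");S=capture("scene")
A=lambda u,v:(325+u/4-.375,165+v/4-.375)
B=lambda u,v:(122+(u-400)/4-.375,232+v/4-.375)
C=lambda u,v:(200+u/4-.375,150+(v-300)/4-.375)
D=lambda u,v:(225+(u-400)/4-.375,150+(v-300)/4-.375)
V=lambda u,v:(u*.64-.2,v*.64-.2)
print("bar top",tri(T,A(155,100),S,B(645,41)),onz(T,A(155,100),.195),onz(S,B(645,41),.195))
print("sock",tri(T,C(172,414),S,D(602,422)),onz(T,C(172,414),.176),onz(S,D(602,422),.176))
for p in[(52,75),(32,150),(298,222)]:print("rackT",onz(T,A(*p),.065))
for p in[(718,70),(755,133),(478,288)]:print("rackS",onz(S,B(*p),.065))
for p in[(255,277),(475,243),(495,370),(273,406)]:print("baseT",onz(T,V(*p),.012))
for p in[(404,419),(510,270),(301,360)]:print("baseS",onz(S,V(*p),.012))
a,b=onz(T,C(0,490),.165),onz(T,C(400,437),.165);print("plate",a,b,np.degrees(np.arctan2(*(a-b)[1::-1])))
W=capture("wrist");cv2.imwrite("pics/w0.png",W["color"]);print(W["mtx"],W["R"],-W["R"].T@W["t"])
E
```

```text
bar top (array([ 0.5384, -0.1982,  0.1997]), np.float64(0.0018625310834407421)) [ 0.5396 -0.1989  0.195 ] [ 0.5351 -0.1978  0.195 ]
sock (array([0.5741, 0.1199, 0.1799]), np.float64(0.0012958787083032855)) [0.5743 0.1196 0.176 ] [0.5725 0.1229 0.176 ]
rackT [ 0.5771 -0.1631  0.065 ]
rackT [ 0.5205 -0.1462  0.065 ]
rackT [ 0.4661 -0.3427  0.065 ]
rackS [ 0.5211 -0.1471  0.065 ]
rackS [ 0.5776 -0.1635  0.065 ]
rackS [ 0.5203 -0.3623  0.065 ]
baseT [0.6067 0.3727 0.012 ]
baseT [ 0.676  -0.0712  0.012 ]
baseT [ 0.4193 -0.1051  0.012 ]
baseT [0.3517 0.3303 0.012 ]
baseS [ 0.6693 -0.0627  0.012 ]
baseS [0.607  0.3747 0.012 ]
baseS [ 0.424  -0.1056  0.012 ]
plate [0.5246 0.2355 0.165 ] [ 0.56  -0.035  0.165] 97.47296089458631
[[343.726    0.     254.4066]
 [  0.     343.726  191.9975]
 [  0.       0.       1.    ]] [[-0.4175  0.9087  0.002 ]
 [ 0.8743  0.4011  0.2734]
 [ 0.2477  0.1159 -0.9619]] [ 0.2157 -0.6431  0.3848]
```

```bash
cat >> h.py <<'E'
def go(x,y,z,yaw):
    "total shift in units /8 rows, given tool pointing down; spin in units /8"
    s=get_state();R=Ro.from_euler('xyz',s["eef_rot"],degrees=True).as_matrix()
    d=R.T@(np.array([x,y,z])-s["tcp_pos"])/.15/8
    sp=-((yaw-s["eef_rot"][2]+180)%360-180)/360/8
    print("rows tx ty tz",d.round(4),"spin",round(sp,4),"tcp",s["tcp_pos"].round(4),s["eef_rot"].round(2),"t",s["time_s"],"F",s["contact_force"].round(1),"w",round(s["gripper_width"],4))
E
python3 -m inch '0 0 -0.05 -0.017 1;0 0 -0.05 -0.017 1;0 0 -0.05 -0.017 1;0 0 -0.05 -0.017 1;0 0 -0.05 -0.017 1;0 0 -0.05 -0.017 1;0 0 -0.05 -0.017 1;0 0 -0.05 -0.017 1' 30
python3 -c "
from h import *
go(.537,-.1985,.28,-106.2)"
```

```text
time_s: 1.35
tcp_pos: [0.2818, -0.6132, 0.2867]
eef_rot: [180.0, 0.0, -106.2]
contact_force: [0.3, -0.0, 0.0]
gripper_width: 0.0878
gripper_force: 0.0
rows tx ty tz [-0.3911 -0.1081  0.0057] spin 0.0 tcp [ 0.2818 -0.6132  0.2867] [ 1.7999e+02  1.0000e-02 -1.0616e+02] t 1.35 F [ 0.3 -0.   0. ] w 0.0878
```

```bash
python3 -m inch '-0.2 -0.055 0 0 1;-0.35 -0.1 0 0 1;-0.39 -0.11 0 0 1;-0.39 -0.11 0 0 1;-0.39 -0.11 0 0 1;-0.35 -0.1 0 0 1;-0.3 -0.08 0 0 1;-0.2 -0.05 0 0 1'
python3 -c "
from h import *
go(.537,-.1985,.28,-106.2)
W=capture('wrist');cv2.imwrite('pics/w1.png',cv2.resize(W['color'],(800,600),interpolation=cv2.INTER_CUBIC))
for z in(.195,):print(proj(W,(.537,-.1985,z))*800/512)
S=get_state();print(proj(W,S['tcp_pos'])*800/512, -W['R'].T@W['t'])"
```

```text
time_s: 2.35
tcp_pos: [0.4943, -0.2717, 0.2868]
eef_rot: [-180.0, 0.0, -106.3]
contact_force: [0.1, -0.4, -0.2]
gripper_width: 0.0878
gripper_force: 0.0
rows tx ty tz [-0.0685 -0.0171  0.0057] spin -0.0 tcp [ 0.4943 -0.2717  0.2868] [-1.7997e+02  1.0000e-02 -1.0627e+02] t 2.35 F [ 0.1 -0.4 -0.2] w 0.0878
[359.30402057 451.92480062]
[396.71217355 387.32716179] [ 0.47444168 -0.34155022  0.44529506]
```

View pics/w1.png

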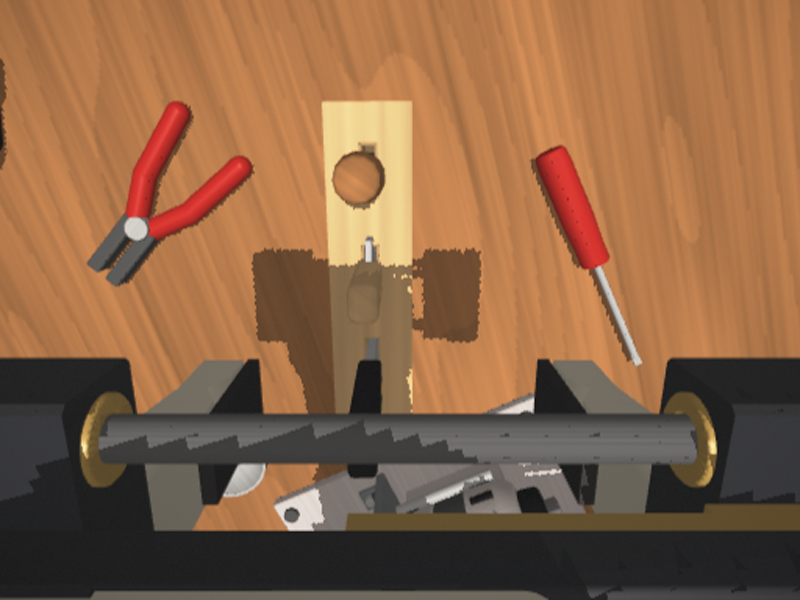

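The wrist view shows the bar's black grip at about column 365, rows 360–475. That puts it about 17 mm to the tool's -y side, so I'll use target (.534,-.1977).

```bash
python3 -m inch '-0.09 -0.02 0 0 1;-0.09 -0.02 0 0 1;-0.09 -0.02 0 0 1;-0.09 -0.02 0 0 1;-0.09 -0.02 0 0 1;-0.06 -0.015 0 0 1;-0.04 0 0 0 1;0 0 0 0 1'
python3 -c "
from h import *
go(.534,-.1977,.137,-106.2)
W=capture('wrist')['color'];cv2.imwrite('pics/w2.png',cv2.resize(W[150:384,160:350],None,fx=2.5,fy=2.5,interpolation=cv2.INTER_CUBIC))"
```

```text
time_s: 3.4
tcp_pos: [0.5332, -0.199, 0.2865]
eef_rot: [180.0, -0.0, -106.3]
contact_force: [-1.2, 0.5, 0.2]
gripper_width: 0.0878
gripper_force: 0.0
rows tx ty tz [-0.0012 -0.0004  0.1246] spin -0.0 tcp [ 0.5332 -0.199   0.2865] [ 180.     -0.   -106.33] t 3.4 F [-1.2  0.5  0.2] w 0.0878
```

View pics/w2.png

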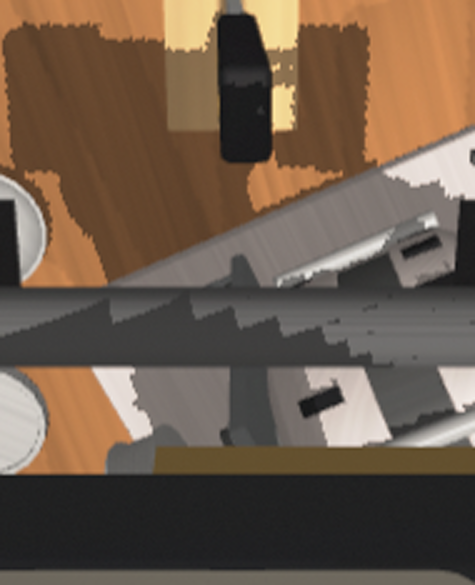

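```bash
python3 -c "
from h import *
W=capture('wrist')
for p in[(246,122),(221,87),(271,87),(221,158),(271,158)]:print(onz(W,(160+p[0]/2.5-.3,150+p[1]/2.5-.3),.195))"
```

```text
[ 0.53180933 -0.19472436  0.195     ]
[ 0.53595795 -0.20741672  0.195     ]
[ 0.52152569 -0.20317873  0.195     ]
[ 0.54242882 -0.18575831  0.195     ]
[ 0.52765052 -0.18141689  0.195     ]
```

The bar top is at crop (246,122), which works out to (.532,-.1945). The yaw agrees. Descending and gripping.

```bash
python3 -m inch '-0.02 0.005 0.1 0 1;0 0 0.14 0 1;0 0 0.16 0 1;0 0 0.16 0 1;0 0 0.15 0 1;0 0 0.14 0 1;0 0 0.1 0 1;0 0 0.045 0 1'
python3 -m inch '0 0 0 0 0.5;0 0 0 0 0.3;0 0 0 0 0;0 0 0 0 0;0 0 0 0 0;0 0 0 0 0;0 0 0 0 0;0 0 0 0 0' 30
python3 -c "
from h import *
go(.533,-.1955,.137,-106.2);print(get_state()['moment'],get_state()['gripper_force'])"
```

```text
time_s: 4.5
tcp_pos: [0.5327, -0.1963, 0.1361]
eef_rot: [179.9, -0.0, -106.4]
contact_force: [1.3, 0.1, 0.0]
gripper_width: 0.0878
gripper_force: 0.0
time_s: 5.5
tcp_pos: [0.5343, -0.1964, 0.1375]
eef_rot: [-179.9, 0.0, -106.3]
contact_force: [4.9, -1.6, -4.1]
gripper_width: 0.0159
gripper_force: 29.8
rows tx ty tz [-0.0004  0.0013  0.0004] spin -0.0 tcp [ 0.5343 -0.1964  0.1375] [-1.7987e+02  2.0000e-02 -1.0634e+02] t 5.5 F [ 4.9 -1.6 -4.1] w 0.0159
[-0.97982647 -2.24660116  0.09692446] 29.814907014369965
```

```bash
python3 -m inch '0 -0.01 -0.02 0 0;0 0 -0.06 0 0;0 0 -0.1 0 0;0 0 -0.2 0 0;0 0 -0.25 0 0;0 0 -0.3 0 0;0 0 -0.25 0 0;0 0 -0.15 0 0' 50
python3 -c "
from h import *
go(.573,.121,.335,-81.6);s=get_state();print(s['moment'],s['gripper_force'])"
```

```text
time_s: 6.5
tcp_pos: [0.5338, -0.1967, 0.3401]
eef_rot: [-179.9, 0.0, -106.4]
contact_force: [0.9, -0.5, -3.2]
gripper_width: 0.0158
gripper_force: 49.9
rows tx ty tz [-0.2632  0.0432  0.0042] spin -0.0086 tcp [ 0.5338 -0.1967  0.3401] [-1.7993e+02  1.0000e-02 -1.0636e+02] t 6.5 F [ 0.9 -0.5 -3.2] w 0.0158
[ 0.00614761  0.08565435 -0.0216478 ] 49.925140142440796
```

```bash
python3 -m inch '0 0 0 -0.0086 0;0 0 0 -0.0086 0;0 0 0 -0.0086 0;0 0 0 -0.0086 0;0 0 0 -0.0086 0;0 0 0 -0.0086 0;0 0 0 -0.0086 0;0 0 0 -0.0086 0'
python3 -c "
from h import *
go(.622,.108,.34,-81.6)"
```

```text
time_s: 7.5
tcp_pos: [0.5333, -0.1965, 0.3376]
eef_rot: [179.9, 0.0, -81.5]
contact_force: [-0.5, -0.2, -3.5]
gripper_width: 0.0156
gripper_force: 49.9
rows tx ty tz [-0.2401 -0.1106 -0.002 ] spin 0.0 tcp [ 0.5333 -0.1965  0.3376] [ 1.7992e+02  3.0000e-02 -8.1500e+01] t 7.5 F [-0.5 -0.2 -3.5] w 0.0156
```

```bash
python3 -m inch '-0.13 -0.06 0 0 0;-0.26 -0.12 0 0 0;-0.32 -0.15 0 0 0;-0.34 -0.16 0 0 0;-0.32 -0.15 0 0 0;-0.28 -0.13 0 0 0;-0.18 -0.08 -0.02 0 0;-0.09 -0.035 0 0 0'
python3 -c "
from h import *
go(.573,.121,.335,-81.6)
W=capture('wrist');cv2.imwrite('pics/w3.png',cv2.resize(W['color'],(800,600),interpolation=cv2.INTER_CUBIC));print(proj(W,(.573,.121,.176))*800/512)"
```

```text
time_s: 8.5
tcp_pos: [0.6232, 0.1089, 0.3403]
eef_rot: [179.9, -0.0, -81.5]
contact_force: [0.4, -0.6, -2.7]
gripper_width: 0.016
gripper_force: 49.9
rows tx ty tz [-0.0161  0.0399  0.0045] spin 0.0 tcp [0.6232 0.1089 0.3403] [ 1.7992e+02 -1.0000e-02 -8.1510e+01] t 8.5 F [ 0.4 -0.6 -2.7] w 0.016
[475.02975864 299.9535744 ]
```

View pics/w3.png

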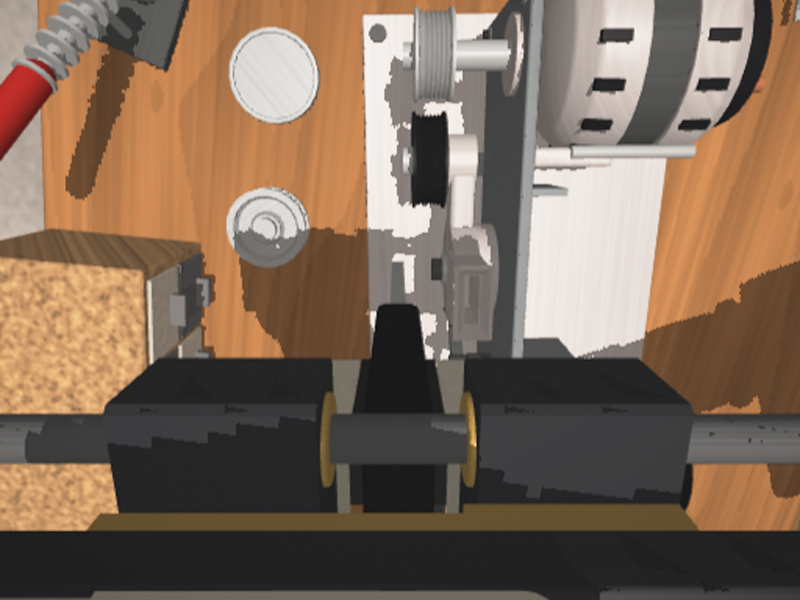

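The socket top spans cols 456–491 and rows 261–340, against a prediction of (475,300), so that agrees. I'll zoom to check the yaw and the blade tip.

```bash
python3 -c "
from h import *
W=capture('wrist')['color'];cv2.imwrite('pics/w4.png',cv2.resize(W[145:235,235:335],None,fx=6,fy=6,interpolation=cv2.INTER_CUBIC))"
```

```text
(no output)
```

View pics/w4.png

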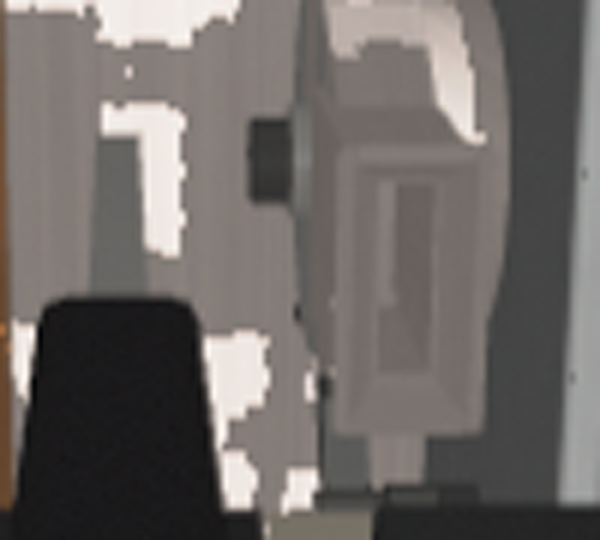

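```bash
python3 -c "
from h import *
W=capture('wrist');q=lambda u,v,z:onz(W,(235+u/6-.42,145+v/6-.42),z)
a=[q(*p,.176)[:2] for p in[(345,150),(478,150),(340,432),(485,432)]]
print(a,np.mean(a,0));
d=(a[2]+a[3]-a[0]-a[1])/2;print('yaw',np.degrees(np.arctan2(-d[0],d[1])),np.linalg.norm(d),np.linalg.norm(a[1]-a[0]),np.linalg.norm(a[3]-a[2]))
b=[q(*p,.168)[:2] for p in[(380,183),(435,183),(378,372),(432,372)]];print(b,np.mean(b,0));d=(b[2]+b[3]-b[0]-b[1])/2;print('yaw',np.degrees(np.arctan2(-d[0],d[1])),np.linalg.norm(d),np.linalg.norm(b[1]-b[0]))
s=get_state();R=Ro.from_euler('xyz',s['eef_rot'],degrees=True).as_matrix()
print('tip rel tool', R.T@(q(117,137,s['tcp_pos'][2]-.1215)-s['tcp_pos']))"
```

```text
[array([0.58868659, 0.10025638]), array([0.56767455, 0.09713468]), array([0.58103571, 0.14745139]), array([0.55721162, 0.14391944])] [0.57365212 0.12219047]
yaw 10.909500279943495 0.04785474478066436 0.02124266623048942 0.024084467613057558
[array([0.58085559, 0.10644474]), array([0.57191062, 0.10511613]), array([0.57524208, 0.13867727]), array([0.56622638, 0.13734006])] [0.57355867 0.12189455]
yaw 9.94165830687554 0.03271954098776849 0.009043105619612943
tip rel tool [ 0.01319718 -0.00136652  0.12150184]
```

The slot measures 32.7×9.0 mm, matching the spec. It is centred at (.5736,.1219) with yaw about 9–10°. Moving over it, then down.

```bash
python3 -c "
from h import *
go(.572,.1227,.31,-80.8)"
python3 -m inch '-0.01 0.04 0 -0.0005 0;-0.02 0.05 0 -0.0005 0;-0.02 0.06 0 -0.0005 0;-0.02 0.06 0 -0.0005 0;-0.02 0.06 0 0 0;-0.02 0.04 0.03 0 0;-0.015 0.02 0.06 0 0;0 0 0.05 0 0'
python3 -c "
from h import *
go(.572,.1227,.283,-80.8)"
```

```text
rows tx ty tz [-0.0187  0.0403  0.025 ] spin -0.0003 tcp [0.6232 0.1076 0.3399] [ 1.7993e+02 -1.0000e-02 -8.1550e+01] t 8.65 F [-0.  -1.3 -2.2] w 0.016
time_s: 9.65
tcp_pos: [0.5717, 0.1187, 0.3179]
eef_rot: [180.0, -0.0, -80.8]
contact_force: [1.4, 0.4, -2.1]
gripper_width: 0.0158
gripper_force: 49.9
rows tx ty tz [-0.0032 -0.0008  0.0291] spin -0.0 tcp [0.5717 0.1187 0.3179] [179.96  -0.   -80.85] t 9.65 F [ 1.4  0.4 -2.1] w 0.0158
```

```bash
python3 -m inch '-0.013 -0.003 0 0 0;-0.013 -0.003 0 0 0;0 0 0.03 0 0;0 0 0.05 0 0;0 0 0.05 0 0;0 0 0.05 0 0;0 0 0.04 0 0;0 0 0 0 0'
python3 -c "
from h import *
go(.572,.1227,.243,-80.8);print(get_state()['moment'])"
```

```text
time_s: 10.65
tcp_pos: [0.5721, 0.1225, 0.2852]
eef_rot: [179.9, -0.0, -80.9]
contact_force: [-0.2, 0.6, -2.2]
gripper_width: 0.0157
gripper_force: 49.9
rows tx ty tz [-0.0002 -0.      0.0351] spin -0.0 tcp [0.5721 0.1225 0.2852] [ 1.7994e+02 -2.0000e-02 -8.0870e+01] t 10.65 F [-0.2  0.6 -2.2] w 0.0157
[-0.03491435  0.1093329  -0.01468947]
```

Inside the mouth with no contact force, so I'll keep going down.

```bash
python3 -m inch '0 0 0.03 0 0;0 0 0.04 0 0;0 0 0.045 0 0;0 0 0.045 0 0;0 0 0.04 0 0;0 0 0.03 0 0;0 0 0.03 0 0;0 0 0 0 0'
python3 -c "
from h import *
go(.572,.1227,.241,-80.8);print(get_state()['moment'])"
```

```text
time_s: 11.65
tcp_pos: [0.5722, 0.1225, 0.2464]
eef_rot: [180.0, -0.0, -80.9]
contact_force: [0.3, -0.5, -1.6]
gripper_width: 0.0159
gripper_force: 49.9
rows tx ty tz [-0.0002  0.0001  0.0045] spin -0.0 tcp [0.5722 0.1225 0.2464] [ 1.7997e+02 -1.0000e-02 -8.0870e+01] t 11.65 F [ 0.3 -0.5 -1.6] w 0.0159
[-0.02618685  0.09285121 -0.00860596]
```

```bash
python3 -m inch '0 0 0.01 0 0;0 0 0.01 0 0;0 0 0.01 0 0;0 0 0.01 0 0;0 0 0.008 0 0;0 0 0 0 0;0 0 0 0 0;0 0 0 0 0'
python3 -c "
from h import *
go(.572,.1227,.241,-80.8);print(get_state()['moment'])"
```

```text
time_s: 12.65
tcp_pos: [0.5725, 0.1225, 0.2422]
eef_rot: [-179.9, -0.0, -80.8]
contact_force: [-5.5, 0.1, 13.0]
gripper_width: 0.0159
gripper_force: 50.0
rows tx ty tz [-0.0003  0.0004  0.001 ] spin -0.0 tcp [0.5725 0.1225 0.2422] [-179.88   -0.    -80.83] t 12.65 F [-5.5  0.1 13. ] w 0.0159
[ 0.16949509  2.98545441 -0.00609572]
```

Seated: it stopped at z .2422 with about 15 N upward on the floor. Starting the swing along the arc about the pivot (radius .186 m).

```bash
python3 -m inch '-0.054 0.006 0.001 0 0;-0.054 0 0.004 0 0;-0.054 0 0.006 0 0;-0.054 0 0.008 0 0;-0.054 0 0.011 0 0;-0.053 0 0.013 0 0;-0.053 0 0.015 0 0;-0.052 0 0.018 0 0' 55
cat >> h.py <<'E'
def hand():
    s=get_state();p=np.array([.5725,.1225,.2422-.1672]);y=np.array([-.159,.987,0])
    g=s["tcp_pos"]+[0,0,.0188]-p;a=g@y
    print("dy",round(a,4),"z",round(g[2],4),"phi",round(np.arctan2(a,g[2]),3),"r",round(np.hypot(a,g[2]),4),"F",s["contact_force"].round(1),"Fy",round(s["contact_force"]@y,1),"M",s["moment"].round(2),"t",s["time_s"],s["gripper_force"],s["eef_rot"].round(2))
E
python3 -c "
from h import *
hand()"
```

```text
time_s: 13.65
tcp_pos: [0.563, 0.1832, 0.2319]
eef_rot: [-179.8, -0.3, -80.8]
contact_force: [-1.7, -9.8, 15.8]
gripper_width: 0.0154
gripper_force: 55.0
dy 0.0615 z 0.1757 phi 0.336 r 0.1862 F [-1.7 -9.8 15.8] Fy -9.4 M [-4.79  0.38 -0.04] t 13.65 55.0012081861496 [-179.78   -0.26  -80.85]
```

```bash
python3 -m inch '-0.046 0 0.018 0 0;-0.045 0 0.02 0 0;-0.045 0 0.021 0 0;-0.044 0 0.023 0 0;-0.043 0 0.025 0 0;-0.042 0 0.026 0 0;-0.04 0 0.028 0 0;0 0 0 0 0'
python3 -c "
from h import *
hand()
S=capture('scene');T=capture('top')
z=lambda im,x,y,k:cv2.resize(im[y:y+int(600/k),x:x+int(400/k)],(400,600),interpolation=cv2.INTER_CUBIC)
cv2.imwrite('pics/s5.png',np.hstack([z(S['color'],215,80,3),z(T['color'],180,80,3)]))"
```

```text
time_s: 14.65
tcp_pos: [0.5558, 0.2307, 0.2081]
eef_rot: [-179.7, -0.1, -80.8]
contact_force: [-4.0, -4.0, 18.2]
gripper_width: 0.0155
gripper_force: 55.0
dy 0.1094 z 0.1519 phi 0.624 r 0.1872 F [-4.  -4.  18.2] Fy -3.3 M [-2.15  1.54 -0.21] t 14.65 54.99292194843292 [-1.7971e+02 -6.0000e-02 -8.0800e+01]
```

View pics/s5.png

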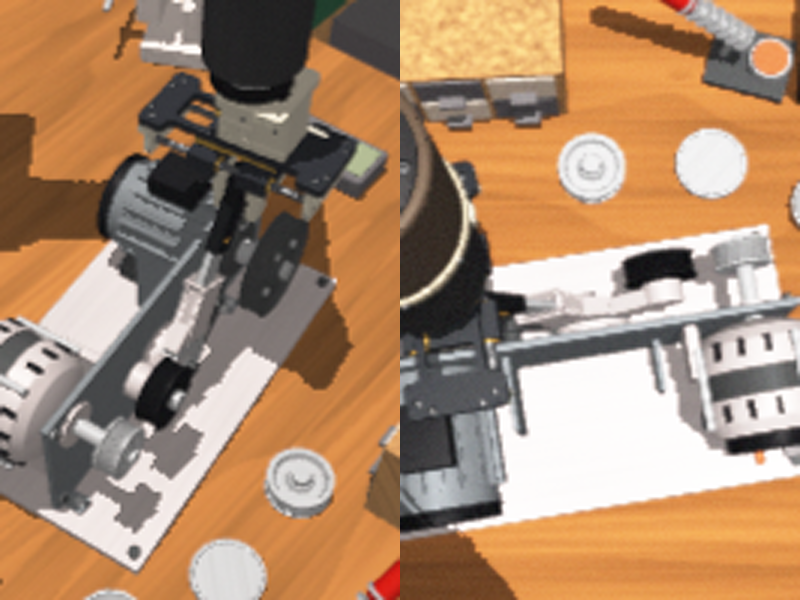

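```bash
python3 -c "
from h import *
T=capture('top');S=capture('scene')
P=np.array([.5736,.1219,.075]);y=np.array([-.16,.987,0])
for th in(.35,.4,.45,.5,.55,.6,.65):
  X=P+.101*(np.sin(th)*y+[0,0,np.cos(th)]);print(th,proj(S,X),proj(T,X))
print('obs S',(215+207/3-.3,80+275/3-.3),'T',(180+128/3-.3,80+310/3-.3))
a,e=tri(T,(200+285/4-.4,150+82/4-.4),S,(225+175/4-.4,150+270/4-.4));b,f=tri(T,(180+260/3-.3,80+268/3-.3),S,(215+165/3-.3,80+392/3-.3))
for q in(a,b):
  d=q-P;print(q,d@y,d[2],np.arctan2(d@y,d[2]))
print(e,f)"
```

```text
0.35 [281.02628861 174.17537191] [229.12936565 180.81495382]
0.4 [281.78574155 173.55262145] [227.45056414 181.205719  ]
0.45 [282.51995826 173.00492636] [225.81923187 181.6032973 ]
0.5 [283.22712176 172.53301108] [224.24031468 182.00637734]
0.55 [283.90554275 172.137337  ] [222.71849819 182.41364107]
0.6 [284.55366185 171.81811063] [221.25818841 182.82377084]
0.65 [285.17005085 171.57529294] [219.86349505 183.2354562 ]
obs S (283.7, 171.36666666666667) T (222.36666666666665, 183.0333333333333)
[0.61185481 0.04230771 0.1086414 ] -0.08467836291892425 0.03364140196725586 -1.192633078619866
[0.60936045 0.05442543 0.12884183] -0.07231907651554977 0.05384182809944994 -0.9308220685835902
0.007271232821540015 0.0026143704300928827
```

```bash
python3 -c "
from h import *
T=capture('top');S=capture('scene')
dn=lambda f:cv2.resize(cv2.imread(f),(512,384),interpolation=cv2.INTER_AREA)
def cen(im,x0,y0,x1,y1):
  m=(im[y0:y1,x0:x1].max(2)<45).astype(np.uint8)
  n,l,st,c=cv2.connectedComponentsWithStats(m);k=1+np.argmax(st[1:,4]);print(st[k]);return st[k][0]+x0+st[k][2]/2-.5,st[k][1]+y0+st[k][3]/2-.5
P=np.array([.5736,.1219,.075]);y=np.array([-.16,.987,0])
r=[]
for t,s in((dn('pics/top0.png'),dn('pics/scene0.png')),(T['color'],S['color'])):
  p=cen(t,250,155,292,185);q=cen(s,252,195,292,240);X,e=tri(T,p,S,q);d=X-P;r.append(np.arctan2(d@y,d[2]));print(p,q,X,e,r[-1],np.hypot(d@y,d[2]))
print(r[1]-r[0])"
```

```text
[ 10  11  21  11 168]
[  8  15  15  23 170]
(np.float64(270.0), np.float64(171.0)) (np.float64(267.0), np.float64(221.0)) [0.61123942 0.04156376 0.08804642] 0.001515189116884129 -1.4190498713104467 0.08630595562071808
[  5   9  23  12 188]
[  8   4  20  24 236]
(np.float64(266.0), np.float64(169.5)) (np.float64(269.5), np.float64(210.5)) [0.60833307 0.05517708 0.12635875] 0.002094906190133894 -0.9473127865814354 0.0879631240599049
0.4717370847290113
```

```bash
python3 -m inch '-0.019 0 0.015 0 0;-0.019 0 0.015 0 0;0 0 0 0 0;0 0 0 0 0;0 0 0 0 0;0 0 0 0 0;0 0 0 0 0;0 0 0 0 0'
python3 -c "
from h import *
hand()
T=capture('top');S=capture('scene')
dn=lambda f:cv2.resize(cv2.imread(f),(512,384),interpolation=cv2.INTER_AREA)
k=8
def cr(im,x,y):
  o=cv2.resize(im[y:y+37,x:x+50],None,fx=k,fy=k,interpolation=cv2.INTER_CUBIC)
  for i in range(0,50,10):cv2.putText(o,str(x+i),(i*k,8),0,.3,(0,255,255));cv2.circle(o,(i*k,10),1,(0,255,255))
  for i in range(0,37,10):cv2.putText(o,str(y+i),(0,i*k+4),0,.3,(0,255,255))
  return o
cv2.imwrite('pics/i6.png',np.vstack([np.hstack([cr(dn('pics/top0.png'),245,150),cr(dn('pics/scene0.png'),245,200)]),np.hstack([cr(T['color'],245,150),cr(S['color'],245,192)])]))
"
```

```text
time_s: 15.95
tcp_pos: [0.555, 0.2364, 0.2041]
eef_rot: [-179.7, -0.0, -80.8]
contact_force: [-4.1, -3.2, 20.7]
gripper_width: 0.0155
gripper_force: 55.0
dy 0.1152 z 0.1479 phi 0.662 r 0.1875 F [-4.1 -3.2 20.7] Fy -2.5 M [-1.72  1.87 -0.16] t 15.95 54.98543679714203 [-1.7967e+02 -1.0000e-02 -8.0810e+01]
```

View pics/i6.png

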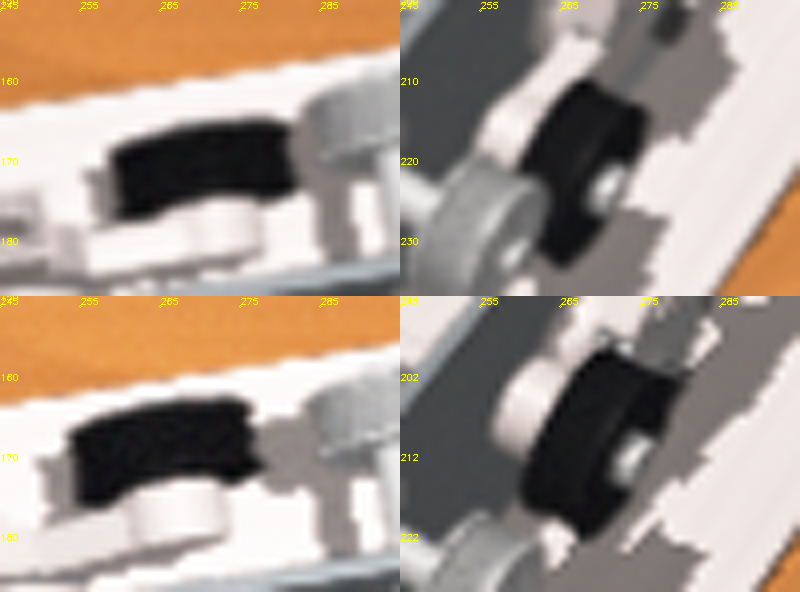

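```bash
python3 -c "
from h import *
T=capture('top');S=capture('scene')
P=np.array([.5736,.1219,.075]);y=np.array([-.16,.987,0]);x=np.array([.987,.16,0])
for r in(.0865,.090):
 f=lambda a:P+x*.05+r*(np.sin(a)*y+[0,0,np.cos(a)])
 for th in(.45,.5,.55,.6,.65):
  print(r,th,proj(S,f(-1.42+th))-proj(S,f(-1.42)),proj(T,f(-1.42+th))-proj(T,f(-1.42)))"
```

```text
0.0865 0.45 [ 2.811429   -9.98555516] [-4.28354781 -1.92140509]
0.0865 0.5 [  3.29387847 -11.26387214] [-5.11650793 -2.05233491]
0.0865 0.55 [  3.80639268 -12.56304521] [-6.01657545 -2.16437539]
0.0865 0.6 [  4.34751625 -13.87916238] [-6.98183052 -2.25701226]
0.0865 0.65 [  4.91567861 -15.20822201] [-8.01009781 -2.3297866 ]
0.09 0.45 [  2.9206511  -10.40387486] [-4.42246449 -2.01089672]
0.09 0.5 [  3.42338367 -11.73745264] [-5.28710876 -2.14852149]
0.09 0.55 [  3.95764739 -13.09301851] [-6.22207196 -2.26645923]
0.09 0.6 [  4.52191794 -14.46646129] [-7.22538088 -2.36416013]
0.09 0.65 [  5.11454824 -15.85357318] [-8.29479099 -2.44113221]
```

The idler's shift puts the arm at about 0.49 rad, past the click. I'll move about 0.05 rad further, into the middle of the hold band.

```bash
python3 -m inch '-0.016 0 0.013 0 0;-0.016 0 0.013 0 0;-0.016 0 0.013 0 0;0 0 0 0 0;0 0 0 0 0;0 0 0 0 0;0 0 0 0 0;0 0 0 0 0'
python3 -c "
from h import *
hand()
T=capture('top');S=capture('scene')
dn=lambda f:cv2.resize(cv2.imread(f),(512,384),interpolation=cv2.INTER_AREA)
k=8
def cr(im,x,y):
  o=cv2.resize(im[y:y+37,x:x+50],None,fx=k,fy=k,interpolation=cv2.INTER_CUBIC)
  for i in range(0,50,10):cv2.putText(o,str(x+i),(i*k,8),0,.3,(0,255,255));cv2.circle(o,(i*k,10),1,(0,255,255))
  for i in range(0,37,10):cv2.putText(o,str(y+i),(0,i*k+4),0,.3,(0,255,255))
  return o
z=lambda im,x,y:cv2.resize(im[y:y+75,x:x+100],(400,300),interpolation=cv2.INTER_CUBIC)
cv2.imwrite('pics/i7.png',np.vstack([np.hstack([cr(T['color'],245,150),cr(S['color'],245,192)]),np.hstack([z(T['color'],180,140),z(S['color'],235,130)])]))
"
```

```text
time_s: 17.15
tcp_pos: [0.5539, 0.2439, 0.1983]
eef_rot: [-179.7, 0.0, -80.8]
contact_force: [-4.8, -0.7, 20.9]
gripper_width: 0.0157
gripper_force: 55.0
dy 0.1228 z 0.1421 phi 0.713 r 0.1878 F [-4.8 -0.7 20.9] Fy 0.1 M [-1.42  2.05 -0.22] t 17.15 54.98231828212738 [-1.7966e+02  2.0000e-02 -8.0800e+01]
```

View pics/i7.png

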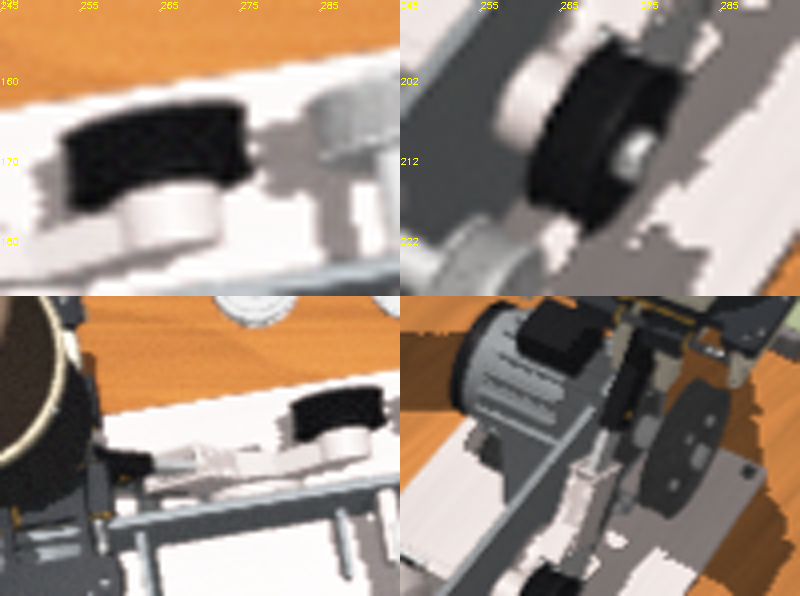

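The idler shift is now about (4.0,-12.5) px in scene and -5.8 px in top, so the arm is at about 0.545 rad. The blade is still held into the socket. A short check that it holds steady, then I'll hand in.

```bash
python3 -m inch '0 0 0 0 0;0 0 0 0 0;0 0 0 0 0;0 0 0 0 0;0 0 0 0 0;0 0 0 0 0;0 0 0 0 0;0 0 0 0 0'
python3 -c "
from h import *
hand();print(close_job())"
```

```text
time_s: 18.25
tcp_pos: [0.5539, 0.2439, 0.1983]
eef_rot: [-179.7, 0.0, -80.8]
contact_force: [-4.2, -1.6, 20.7]
gripper_width: 0.0155
gripper_force: 55.0
dy 0.1228 z 0.1421 phi 0.713 r 0.1878 F [-4.2 -1.6 20.7] Fy -0.9 M [-1.36  2.05 -0.23] t 18.25 54.98231291770935 [-1.7966e+02  2.0000e-02 -8.0800e+01]
the job is handed in; nothing more can be done
None
```

Job handed in at 18.3 s: the bar is in the tensioner slot, seated on the floor before the swing, and the gripper is holding the arm steady at about 0.545 rad by camera estimate. That is past the pawl (0.41) and short of the end stop (0.66), though I judged the click from the angle, not from seeing the pawl drop.

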